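Set the primed figures out on the drying board by height

TASK

Stand the four primed penguin figures on the drying board ready for spraying, each upright in the middle of its own cork pad, in order of height along the row: the tallest on the pad at the end next to the airbrush stand, down to the shortest at the far end. The primer chips easily: set each one down gently rather than dropping it, and let none of them fall over.

Things in the scene. Friction and masses are not known exactly. Their poses are not given: they have to be found in the camera images.
- penguin_xl_mid (a point): The tallest of four penguin figures of one shape in four sizes, all in the same plain lilac-grey primer, standing upright and loose on the bench: 108 mm tall, round body 58 mm across with straight sides from 11 to 68 mm above its foot (flippers lie flat against it; it may be gripped from any side), a smaller head on top, beak to its own -x. This point is at its middle: on its axis, 54 mm above its flat foot; z up. Hollow-cast, under 0.25 kg.
- penguin_l_mid (a point): The second tallest of four penguin figures of one shape in four sizes, all in the same plain lilac-grey primer, standing upright and loose on the bench: 90 mm tall, round body 50 mm across with straight sides from 9 to 57 mm above its foot (flippers lie flat against it; it may be gripped from any side), a smaller head on top, beak to its own -x. This point is at its middle: on its axis, 45 mm above its flat foot; z up. Hollow-cast, under 0.25 kg.
- penguin_m_mid (a point): The second shortest of four penguin figures of one shape in four sizes, all in the same plain lilac-grey primer, standing upright and loose on the bench: 72 mm tall, round body 42 mm across with straight sides from 7 to 45 mm above its foot (flippers lie flat against it; it may be gripped from any side), a smaller head on top, beak to its own -x. This point is at its middle: on its axis, 36 mm above its flat foot; z up. Hollow-cast, under 0.25 kg.
- penguin_s_mid (a point): The shortest of four penguin figures of one shape in four sizes, all in the same plain lilac-grey primer, standing upright and loose on the bench: 54 mm tall, round body 34 mm across with straight sides from 5 to 34 mm above its foot (flippers lie flat against it; it may be gripped from any side), a smaller head on top, beak to its own -x. This point is at its middle: on its axis, 27 mm above its flat foot; z up. Hollow-cast, under 0.25 kg.
- pad_a_top (a point): One of four identical round cork pads, 76 mm across and 6 mm thick, fixed in a row along the drying board; which pad lies at which place in the row changes, and the spacing is uneven (83 to 107 mm). This point is the centre of its upper face, 36 mm above the bench.
- pad_b_top (a point): One of four identical round cork pads, 76 mm across and 6 mm thick, fixed in a row along the drying board; which pad lies at which place in the row changes, and the spacing is uneven (83 to 107 mm). This point is the centre of its upper face, 36 mm above the bench.
- pad_c_top (a point): One of four identical round cork pads, 76 mm across and 6 mm thick, fixed in a row along the drying board; which pad lies at which place in the row changes, and the spacing is uneven (83 to 107 mm). This point is the centre of its upper face, 36 mm above the bench.
- pad_d_top (a point): One of four identical round cork pads, 76 mm across and 6 mm thick, fixed in a row along the drying board; which pad lies at which place in the row changes, and the spacing is uneven (83 to 107 mm). This point is the centre of its upper face, 36 mm above the bench.
- drying_board: Plywood drying board, 420 mm long (its own y, roughly left to right as the robot sees it) by 110 mm wide (its own x), fixed, on two battens, its top 30 mm above the bench; it carries the four cork pads. Origin at the centre of its underside on the bench.
- airbrush_stand: Steel airbrush lying in a bench holder, fixed, with a round base 80 mm across; 177 mm long along its own x and 172 mm high with its cup. It stands just past one end of the drying board, which end changes; a glass cleaning pot with a black lid stands past the other end. Origin at the centre of the underside of its base.
There are look-alikes about, which are no part of the job. What is shaped like the part that bears penguin_s_mid but black is not meant.

How it is judged:
At the end, for the whole second after the job is handed in: Each penguin stands upright (within 0.08 rad), released and at rest, on a cork pad of its own with its axis within 12 mm of the pad's centre, and heights fall from pad to pad along the board, the tallest at the airbrush stand's end ((horizontal distance between penguin_xl_mid and pad_a_top below 0.012 m or horizontal distance between penguin_xl_mid and pad_b_top below 0.012 m or horizontal distance between penguin_xl_mid and pad_c_top below 0.012 m or horizontal distance between penguin_xl_mid and pad_d_top below 0.012 m) and angle between each of penguin_xl_mid, penguin_l_mid, penguin_m_mid, penguin_s_mid's own z axis and vertical below 0.08 rad and height (world z) of penguin_xl_mid between 0.086 and 0.094 m and linear speed of each of penguin_xl, penguin_l, penguin_m, penguin_s below 0.02 m/s and angular speed of each of penguin_xl, penguin_l, penguin_m, penguin_s below 0.2 rad/s and (horizontal distance between penguin_l_mid and pad_a_top below 0.012 m or horizontal distance between penguin_l_mid and pad_b_top below 0.012 m or horizontal distance between penguin_l_mid and pad_c_top below 0.012 m or horizontal distance between penguin_l_mid and pad_d_top below 0.012 m) and height (world z) of penguin_l_mid between 0.077 and 0.085 m and (horizontal distance between penguin_m_mid and pad_a_top below 0.012 m or horizontal distance between penguin_m_mid and pad_b_top below 0.012 m or horizontal distance between penguin_m_mid and pad_c_top below 0.012 m or horizontal distance between penguin_m_mid and pad_d_top below 0.012 m) and height (world z) of penguin_m_mid between 0.068 and 0.076 m and (horizontal distance between penguin_s_mid and pad_a_top below 0.012 m or horizontal distance between penguin_s_mid and pad_b_top below 0.012 m or horizontal distance between penguin_s_mid and pad_c_top below 0.012 m or horizontal distance between penguin_s_mid and pad_d_top below 0.012 m) and height (world z) of penguin_s_mid between 0.059 and 0.067 m and ((y of each of airbrush_stand, penguin_l_mid in the frame of drying_board below 0 m and y of penguin_xl_mid in the frame of drying_board below -0.095 m and y of penguin_l_mid in the frame of drying_board above -0.095 m and y of penguin_m_mid in the frame of drying_board between 0 and 0.095 m and y of penguin_s_mid in the frame of drying_board above 0.095 m) or (y of each of airbrush_stand, penguin_l_mid in the frame of drying_board above 0 m and y of penguin_xl_mid in the frame of drying_board above 0.095 m and y of penguin_l_mid in the frame of drying_board below 0.095 m and y of penguin_m_mid in the frame of drying_board between -0.095 and 0 m and y of penguin_s_mid in the frame of drying_board below -0.095 m))); the robot touches nothing.
It fails at once if a penguin falls over (leans more than 1 rad) (angle between any of penguin_xl_mid, penguin_l_mid, penguin_m_mid, penguin_s_mid's own z axis and vertical above 1 rad).
It fails at once if a penguin is dropped (let go and falling faster than 0.6 m/s, as from 2 cm) ((linear speed of penguin_xl above 0.6 m/s and contact force between penguin_xl and the fingers below 0.1 N) or (linear speed of penguin_l above 0.6 m/s and contact force between penguin_l and the fingers below 0.1 N) or (linear speed of penguin_m above 0.6 m/s and contact force between penguin_m and the fingers below 0.1 N) or (linear speed of penguin_s above 0.6 m/s and contact force between penguin_s and the fingers below 0.1 N)).
It also fails if it takes over 96 s, if anything falls off the work surface, if the arm or the gripper's body presses on something with over 40 N, if the wrist force passes 120 N, or if a joint passes its speed limit or range.

ROBOT

A 7-joint arm with a two-finger parallel gripper is mounted at the origin on the work surface. World frame = base frame: x ahead of the robot, y to its left, z up, the work surface at z = 0. Lengths are in m, angles in rad, forces in N, time in s.
With the tool pointing down it reaches from about 0.4 to 0.85 m from the base axis. Payload 4.5 kg.
Tool frame: the origin (TCP) lies on the mounting face of the last link; the fingertips stand 166 mm ahead of it and the grasp point (between the pads) lies 147 mm ahead of it; z points along the fingers, y is the line along which they close (so a half turn about z gives the same grasp; the last joint's range is limited). The gripper opens to 88 mm and grips with 3 to 60 N. Pads are 18 mm wide; open, the fingers measure 123 mm over their backs; the gripper's body (75 mm by 187 mm) begins 45 mm behind the grasp point.
Start: joints at [1.139, 0.689, -0.195, 1.565, 0.157, 0.902, -0.215], TCP at [0.281, -0.558, 0.405] pointing down, gripper open.
Joint ranges: [-3.01, 3.01], [-0.46, 2.08], [-1.47, 1.51], [0.13, 2.56], [-1, 4.14], [0.04, 2.09], [-2.66, 2.66]. Speed limits (rad/s): [2.57, 2.57, 3.14, 3.14, 3.14, 3.14, 3.14].

INTERFACE

Orientations are given as a unit quaternion [x, y, z, w].
In Python, from plant import r, snapshot gives the robot as it stands. The module is installed in compiled form; this text tells all that it offers.
- The arm moves only by the tool move_arm, never from a script. Its argument "rows" is a list of rows, each a list of 5 numbers: the shift along the tool's x, y, z in m, then the turn about the tool's z in rad, then the finger opening in m, from 0 to 0.0881. In form: [[dx, dy, dz, spin, claw], ...]. A call has 1 to 10 rows; each row shifts and turns the commanded pose from where the row before left it, along the tool's axes as they then stand; what a row does not reach is not made up. A row lasts 1/12 s, in which the tool goes at most 41.7 mm and 7.16 degrees, less where a joint would pass 70% of its speed; a pose out of reach is approached as far as the arm can. A call with a gripper value outside its range is refused whole. The fingers move at their own pace and stop on an object; "newtons" is the grip in N (left out, the last holds). Time passes only in rows, so rows that do not move let the fingers close. It gives the time, the measured TCP pose, the force, the opening and the grip force at its end, in the units of the state.
- r.get_state(): the state, without advancing time (a new reading comes with each control period).
- snapshot(name): name is "side" or "top" or "wrist"; returns a dict with "color" (400x640x3 uint8, red, green, blue), "depth" (400x640 float32, m along the optical axis (not along the pixel's ray), 0 where there is no reading), "mtx" (3x3 intrinsics, pixels), "dist" ([k1, k2, p1, p2, k3] as OpenCV has them; the pictures are not rectified), "eye" and "orientation" of the camera in the world. Camera axes: x right, y up, looking along -z (the intrinsics and any distortion apply to the point x, -y, -z); pixel columns grow to the right and rows downward; lengths in m; the calibration is good to about 2 mm. A picture is of the moment at which its call begins.
- r.finish_job(): hands the job in; it is judged then, once.
The state is a dict: "clock": time; "q": joint angles; "qd": joint speeds; "joint_torque": joint torques, N m; "tool_pos": TCP position; "eef_rot": TCP orientation; "contact_force": force on the tool from outside, world axes, zero at the start; "moment": the same for the moment, N m; "opening": opening from 0.0 (shut) to 1.0 (fully open); "finger_force": force on a finger pad.
Only numpy, scipy, OpenCV 4.12 (cv2) and the standard library are available. Lean on these libraries where they do the work, as an engineer would, in place of code of your own. Each camera call takes 0.05 s, during which the arm holds its last target. There are 200 camera calls.

## Working session

There is one attempt and no reset: what is moved stays moved. The work goes in short steps, Python scripts to look and compute and a tool call to move; the robot and the scene stay as the last step left them, time stands still between calls to the robot, and variables do not carry over. Pictures are saved under pics/ and viewed, at most 14 in all, crops included, and the job is handed in when it is done.

Besides the shell and the picture viewer there is one more tool, called as name([rows], argument=value, ...), one row to a line, values as JSON. move_arm: Moves the arm, as the interface text tells. Its arguments: {"type":"object","properties":{"rows":{"type":"array"},"newtons":{"type":"number"}},"required":["rows"]}

```bash
mkdir -p pics; ls
cat > h.py <<'E'
import numpy as np, cv2
from scipy.spatial.transform import Rotation as R
from plant import r, snapshot
def save(s,n): cv2.imwrite(f'pics/{n}.png', s['color'][:,:,::-1])
def rays(s,uv):
    p=cv2.undistortPoints(np.array(uv,float).reshape(-1,1,2),s['mtx'],np.array(s['dist'],float)).reshape(-1,2)
    d=np.c_[p[:,0],-p[:,1],-np.ones(len(p))]
    return np.array(s['eye']),R.from_quat(s['orientation']).apply(d)
def onz(s,uv,z):
    e,d=rays(s,uv); return e+d*((z-e[2])/d[:,2])[:,None]
def cloud(s):
    v,u=np.nonzero(s['depth']>0); 
    e,d=rays(s,np.c_[u,v]); return u,v,e+d*s['depth'][v,u][:,None]
E
python3 - <<'E'
from h import *
for n in('top','side'):
    s=snapshot(n); save(s,n+'0'); print(n,s['eye'],s['orientation'],s['mtx'][0],s['dist'])
st=r.get_state(); print(st)
E
```

```text
pics
top [ 0.28665477 -0.00148882  1.10876251] [-0.07504606  0.0820844   0.70950507 -0.69586838] [457.43636751   0.         320.00580645] [-0.12834646  0.          0.          0.          0.        ]
side [0.04678147 0.55164577 0.51516981] [-0.1631345   0.46405183  0.82069825 -0.29068439] [383.38189964   0.         327.05692487] [-0.03630311  0.          0.          0.          0.        ]
{'clock': 0.1, 'q': array([ 1.13880119,  0.68986168, -0.19451678,  1.56623757,  0.15729813,
        0.90254196, -0.2151059 ]), 'qd': array([-0.00103785, -0.00087942, -0.0001207 , -0.00287057, -0.00040878,
       -0.00082824,  0.00018963]), 'joint_torque': array([-2.43461982e-03, -5.28499675e+01, -1.27116848e+00, -1.53837240e+01,
       -5.25615178e-02,  1.97305657e-03,  8.98904631e-06]), 'tool_pos': array([ 0.2805485 , -0.55815616,  0.40401458]), 'eef_rot': array([ 9.72993730e-01,  2.30830056e-01, -2.54837631e-04, -7.88869534e-04]), 'contact_force': array([-0.0550356 ,  0.81533144,  0.90273685]), 'moment': array([-0.01513962, -0.04117122, -0.0153532 ]), 'finger_force': 0.0, 'opening': 1.0014737958023676}
```

View pics/top0.png

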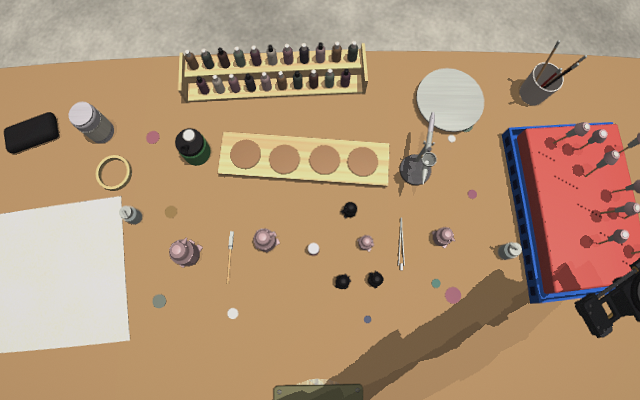

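View pics/side0.png

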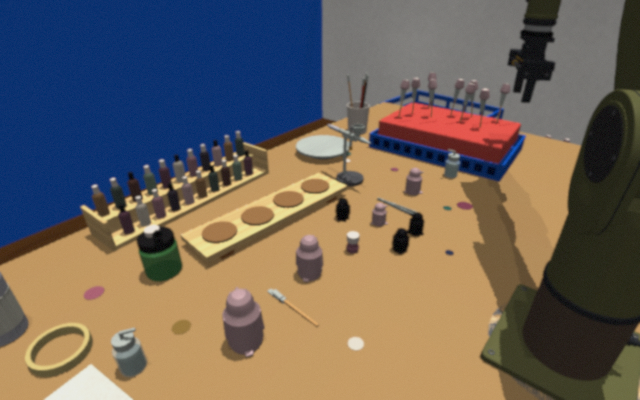

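Top view: lilac figures at (183,252) XL, (264,240) L, (444,237) M and (366,243) S. The things that could be taken for S are the three black look-alikes at (349,210), (343,282) and (375,280), and the white pot at (313,248). Cork pads are at (245,154), (285,159), (325,160) and (362,161). The airbrush stand is at the right end (415,168), so XL goes on the right pad. In the side view the figures are at (243,320), (309,257), (413,181) and (379,214).

```bash
cat > m.py <<'E'
from h import *
from scipy.optimize import least_squares
def circ(p,rad=None):
    f=lambda q: np.hypot(p[:,0]-q[0],p[:,1]-q[1])-(rad or q[2])
    return least_squares(f,[*p[:,:2].mean(0),0.03],loss='soft_l1',f_scale=.002).x
def blobs(s,mask,amin):
    n,l,st,c=cv2.connectedComponentsWithStats(mask.astype(np.uint8))
    return [(l==i,c[i],st[i]) for i in range(1,n) if st[i][4]>amin]
def lilac(s):
    hsv=cv2.cvtColor(s['color'],cv2.COLOR_RGB2HSV); h,S,v=cv2.split(hsv)
    return ((h>145)&(h<=179)|(h<5))&(S>20)&(S<110)&(v>60)
def pads(s):
    h,S,v=cv2.split(cv2.cvtColor(s['color'],cv2.COLOR_RGB2HSV)); return h,S,v
E
python3 - <<'E'
from m import *
T=snapshot('top');S=snapshot('side')
px=[(245,154),(285,159),(325,160),(362,161),(183,252),(264,240),(444,237),(366,243),(230,175),(300,120),(366,247)]
h=cv2.cvtColor(T['color'],cv2.COLOR_RGB2HSV)
for u,v in px: print((u,v),h[v,u],T['color'][v,u])
for n,s in (('top',T),('side',S)):
    u,v,P=cloud(s); print(n,len(u))
    img=np.zeros((400,640,3)); img[v,u]=P
    for m,c,st in blobs(s,cv2.morphologyEx(lilac(s).astype(np.uint8),cv2.MORPH_OPEN,np.ones((3,3))),60):
        p=img[m]; p=p[p[:,0]>.1]
        if len(p)<20: continue
        print(c.round(),st[4],'z max',np.percentile(p[:,2],[2,98]).round(3),'mean',p.mean(0).round(3), 'bodyfit',circ(p[(p[:,2]>.012)&(p[:,2]<np.percentile(p[:,2],98)*.6)]).round(4) if (p[:,2]<np.percentile(p[:,2],98)*.6).sum()>10 else '')
E
```

```text
(245, 154) [ 14 113 176] [176 135  98]
(285, 159) [ 13 111 180] [180 137 102]
(325, 160) [ 14 109 182] [182 140 104]
(362, 161) [ 14 107 183] [183 142 106]
(183, 252) [179  44 178] [178 147 148]
(264, 240) [  1  41 195] [195 165 164]
(444, 237) [179  45 160] [160 132 133]
(366, 243) [  0  37 198] [198 169 169]
(230, 175) [15 97 84] [84 68 52]
(300, 120) [ 16 111 190] [190 152 107]
(366, 247) [  0  43 132] [132 110 110]
top 255039
[320.  55.] 106 z max [0.054 0.107] mean [ 0.897 -0.022  0.087] bodyfit [ 0.9031 -0.0231  0.0084]
[288.  56.] 96 z max [0.055 0.108] mean [0.893 0.058 0.088] bodyfit 
[266.  83.] 89 z max [0.022 0.069] mean [0.839 0.116 0.05 ] bodyfit [0.847  0.1187 0.0112]
[235.  85.] 89 z max [0.024 0.069] mean [0.837 0.197 0.049] bodyfit [0.8454 0.1998 0.0119]
[580. 129.] 122 z max [0.197 0.222] mean [ 0.646 -0.592  0.21 ] bodyfit m.py:5: RuntimeWarning: Mean of empty slice.
  return least_squares(f,[*p[:,:2].mean(0),0.03],loss='soft_l1',f_scale=.002).x
  ret = um.true_divide(
Traceback (most recent call last):
  File "m.py", line 5, in circ
    return least_squares(f,[*p[:,:2].mean(0),0.03],loss='soft_l1',f_scale=.002).x
           ~~~~~~~~~~~~~^^^^^^^^^^^^^^^^^^^^^^^^^^^^^^^^^^^^^^^^^^^^^^^^^^^^^^^
ValueError: Initial guess is outside of provided bounds
```

Run:
```python
from m import *
T=snapshot('top');S=snapshot('side')
C={n:cloud(s) for n,s in (('top',T),('side',S))}
for n,(u,v,P) in C.items():
    g=(np.abs(P[:,0]-.5)<.05)&(np.abs(P[:,1]-.1)<.05); print(n,'bench z',np.median(P[g,2]).round(4))
for name,uv,H,lo,hi,rad in (('xl',(183,252),.108,.011,.068,.029),('l',(264,240),.09,.009,.057,.025),('m',(444,237),.072,.007,.045,.021),('s',(366,243),.054,.005,.034,.017)):
    seed=onz(T,[uv],H*.8)[0,:2]
    allp=[]
    for n,(u,v,P) in C.items():
        P=P[np.hypot(*(P[:,:2]-seed).T)<.05]
        z98=np.percentile(P[P[:,2]>.01][:,2],99.)
        top=P[P[:,2]>z98-.008]; b=P[(P[:,2]>lo+.004)&(P[:,2]<hi-.003)]; allp.append(b)
        print(name,n,'ztop',z98.round(4),'headtop',top[:,:2].mean(0).round(4),'free',circ(b).round(4),'fixed',circ(b,rad)[:2].round(4),len(b))
    print('   both',circ(np.vstack(allp)).round(4))
# board/pads
for n,s in (('top',T),('side',S)):
    lab=cv2.cvtColor(s['color'],cv2.COLOR_RGB2LAB); u,v,P=C[n]
    b=(P[:,2]>.022)&(P[:,2]<.046)&(P[:,0]>.5)&(P[:,0]<.8)&(np.abs(P[:,1])<.35)
    m=np.zeros((400,640),np.uint8); m[v[b],u[b]]=1
    a=lab[:,:,1]; t,_=cv2.threshold(a[m>0].reshape(-1,1),0,1,cv2.THRESH_OTSU)
    pm=cv2.morphologyEx(((m>0)&(a>t)).astype(np.uint8),cv2.MORPH_OPEN,np.ones((3,3)))
    for mm,c,st in blobs(s,pm,200):
        cs,_=cv2.findContours(mm.astype(np.uint8),0,cv2.CHAIN_APPROX_NONE)
        q=onz(s,max(cs,key=len)[:,0],.036); d=s['depth'][mm]; e=np.array(s['eye'])
        zz=P[mm[v,u]][:,2]
        print(n,c.round(),st[4],'z',np.median(zz).round(4),'circle',circ(q).round(4))
```

```text
top bench z 0.0009
side bench z 0.0007
xl top ztop 0.1104 headtop [0.4117 0.3071] free [0.4115 0.3073 0.0285] fixed [0.4117 0.3078] 138
xl side ztop 0.1078 headtop [0.4074 0.3127] free [0.4131 0.3086 0.0302] fixed [0.412  0.3094] 866
   both [0.4127 0.3088 0.0299]
l top ztop 0.0922 headtop [0.4393 0.1167] free [0.4388 0.1157 0.0235] fixed [0.4403 0.1168] 52
l side ztop 0.0902 headtop [0.4355 0.123 ] free [0.44   0.1175 0.0261] fixed [0.4391 0.1185] 429
   both [0.4398 0.1178 0.0258]
m top ztop 0.075 headtop [ 0.4413 -0.3075] free [ 0.4411 -0.3071  0.0203] fixed [ 0.4415 -0.3078] 57
m side ztop 0.0731 headtop [ 0.4376 -0.3017] free [ 0.4403 -0.3061  0.0203] fixed [ 0.4407 -0.3068] 161
   both [ 0.4406 -0.3064  0.0204]
s top ztop 0.0571 headtop [ 0.4296 -0.1206] free [ 0.43   -0.1196  0.0162] fixed [ 0.4306 -0.1204] 21
s side ztop 0.0554 headtop [ 0.4271 -0.1175] free [ 0.4295 -0.1206  0.0165] fixed [ 0.4298 -0.1211] 112
   both [ 0.4296 -0.1204  0.0164]
top [245. 153.] 720 z 0.0366 circle [0.6574 0.168  0.0374]
top [284. 158.] 739 z 0.0366 circle [0.6423 0.0719 0.0375]
top [324. 159.] 738 z 0.0368 circle [ 0.639  -0.0272  0.0376]
top [362. 161.] 722 z 0.0369 circle [ 0.6317 -0.1207  0.0371]
side [256. 212.] 2425 z 0.0364 circle [-879.2836  126.5518  888.9851]
```

Pads run left to right (+y to −y) and all four points agree well between views, including heights (0.110/0.108 m and so on, pads 0.0366 m). Plan: S goes first to (0.657, 0.168), then M to (0.642, 0.072), L to (0.639, −0.027) and XL to (0.632, −0.121), with the fingers closing along world x. Placing the shortest first keeps the gripper body above its neighbours.

move_arm([
  [0,0,0,-0.1105,0.088],
  [0,0,0,-0.1105,0.088],
  [0,0,0,-0.1105,0.088],
  [0,0,0,-0.1105,0.088],
  [0,0,0,-0.1105,0.088],
  [0,0,0,-0.1105,0.088],
  [0,0,0,-0.1105,0.088],
  [0,0,0,-0.1105,0.088],
  [0,0,0,-0.1105,0.088],
  [0,0,0,-0.1105,0.088],
], newtons=10)

```text
clock: 1.13
tool_pos: [0.2806, -0.5584, 0.4047]
eef_rot: [0.705, 0.709, -0.0, -0.0]
contact_force: [-0.3, 0.1, 0.5]
opening: 1.0
finger_force: 0.0
```

move_arm([
  [0.035,0.0145,0,0,0.088],
  [0.035,0.0145,0,0,0.088],
  [0.035,0.0145,0,0,0.088],
  [0.035,0.0145,0,0,0.088],
  [0.035,0.0145,0,0,0.088],
  [0.035,0.0145,0,0,0.088],
  [0.035,0.0145,0,0,0.088],
  [0.035,0.0145,0,0,0.088],
  [0.035,0.0145,0,0,0.088],
  [0,0,0,0,0.088],
])

```text
clock: 1.97
tool_pos: [0.4146, -0.2358, 0.4056]
eef_rot: [0.703, 0.712, 0.003, 0.0]
contact_force: [0.4, 0.3, -0.7]
opening: 1.001
finger_force: 0.0
```

Run:
```python
from m import *
s=snapshot('wrist'); save(s,'w1'); st=r.get_state(); print(st['tool_pos'],st['eef_rot'],st['q'],s['eye'])
```

```text
[ 0.41314547 -0.23938222  0.4053579 ] [7.03919332e-01 7.10278918e-01 1.15069436e-03 3.30947827e-04] [ 0.75428635  0.53153743 -0.49858949  1.98738297  0.37737205  0.71171549
  0.0332634 ] [ 0.4131776  -0.15409741  0.38506181]
```

View pics/w1.png

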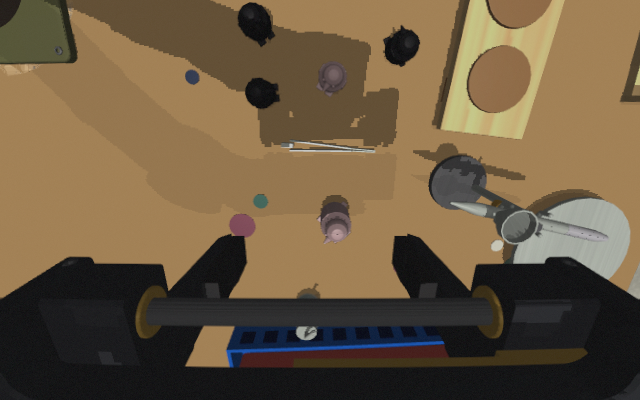

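The wrist view shows S lilac at (332,77) and M at (336,222). The black look-alikes are at (255,22), (262,93) and (402,45). I'll check S in a crop and measure it from here.

```bash
cat >> m.py <<'E'
F=dict(xl=(.108,.011,.068,.029),l=(.09,.009,.057,.025),m=(.072,.007,.045,.021),s=(.054,.005,.034,.017))
def fig(s,name,seed,base=0.,rr=.045):
    H,lo,hi,rad=F[name]; u,v,P=cloud(s); P=P[np.hypot(*(P[:,:2]-np.array(seed)).T)<rr]
    zt=np.percentile(P[P[:,2]>base+.01][:,2],99); t=P[P[:,2]>zt-.008]
    b=P[(P[:,2]>base+lo+.004)&(P[:,2]<base+hi-.002)]
    print(name,'ztop',zt.round(4),'head',t[:,:2].mean(0).round(4),'body fixed',circ(b,rad)[:2].round(4) if len(b)>9 else '',len(b))
E
python3 - <<'E'
from m import *
s=snapshot('wrist'); fig(s,'s',(.43,-.12)); fig(s,'m',(.441,-.307))
cv2.imwrite('pics/c1.png',cv2.resize(s['color'][0:140,220:440,::-1],None,fx=3,fy=3))
u,v,P=cloud(s); g=(P[:,2]>.05)&(P[:,0]>.55)&(P[:,0]<.75)&(P[:,1]<-.15)&(P[:,1]>-.4); print('airbrush max y',P[g].max(0),P[g].min(0))
E
```

```text
s ztop 0.054 head [ 0.4293 -0.123 ] body fixed [ 0.4301 -0.1213] 30
m ztop 0.0716 head [ 0.4384 -0.3072] body fixed [ 0.4382 -0.3093] 224
airbrush max y [ 0.71305866 -0.23554213  0.17206126] [ 0.55012567 -0.28238304  0.05025998]
```

View pics/c1.png

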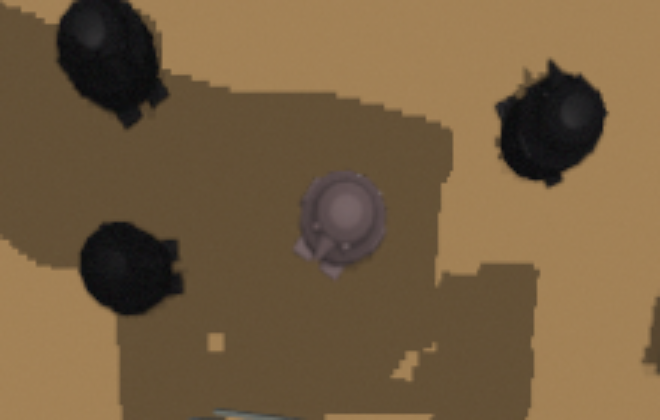

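move_arm([
  [0.03,0.004,0,0,0.06],
  [0.03,0.004,0,0,0.06],
  [0.03,0.004,0,0,0.06],
  [0.03,0.006,0,0,0.06],
  [0,0,0.03,0,0.06],
  [0,0,0.035,0,0.06],
  [0,0,0.035,0,0.06],
  [0,0,0.025,0,0.06],
  [0,0,0,0,0.06],
  [0,0,0,0,0.06],
])

```text
clock: 2.9
tool_pos: [0.4289, -0.1246, 0.2791]
eef_rot: [0.708, 0.706, -0.001, -0.001]
contact_force: [0.3, -0.5, 0.4]
opening: 0.68
finger_force: 0.0
```

Run:
```python
from m import *
s=snapshot('wrist'); st=r.get_state(); print(st['tool_pos'],st['eef_rot'],st['opening']*88)
```

```text
[ 0.42933673 -0.12446889  0.28016786] [ 7.07761008e-01  7.06451809e-01 -3.43534143e-04  2.81105770e-04] 59.58151866997824
```

move_arm([
  [0.003,0.001,0.025,0,0.06],
  [0,0,0.025,0,0.06],
  [0,0,0.025,0,0.06],
  [0,0,0.02,0,0.06],
  [0,0,0.011,0,0.06],
  [0,0,0,0,0.06],
  [0,0,0,0,0.025],
  [0,0,0,0,0.025],
  [0,0,0,0,0.025],
  [0,0,0,0,0.025],
], newtons=8)

```text
clock: 3.78
tool_pos: [0.4327, -0.1218, 0.1927]
eef_rot: [0.707, 0.707, -0.001, -0.0]
contact_force: [-0.6, -0.1, 0.9]
opening: 0.399
finger_force: 0.2
```

move_arm([
  [0,0,0,0,0.025],
  [0,0,0,0,0.025],
  [0,0,0,0,0.025],
])

```text
clock: 4.03
tool_pos: [0.4326, -0.1217, 0.1925]
eef_rot: [0.707, 0.707, -0.002, -0.0]
contact_force: [-0.1, -0.2, 6.8]
opening: 0.373
finger_force: 8.0
```

Descent came up short (z 0.1925 instead of 0.173). I'll reopen and go lower.

move_arm([
  [0,0,0,0,0.04],
  [0,0,0,0,0.05],
  [0,0,0,0,0.06],
  [0,0,0,0,0.06],
  [0,0,0.01,0,0.06],
  [0,0,0.008,0,0.06],
  [0,0,0,0,0.06],
  [0,0,0,0,0.06],
])

```text
clock: 4.7
tool_pos: [0.4332, -0.122, 0.1823]
eef_rot: [0.707, 0.707, -0.003, -0.001]
contact_force: [-0.1, -0.3, 0.7]
opening: 0.679
finger_force: 0.0
```

Run:
```python
from m import *
s=snapshot('side'); save(s,'s1'); st=r.get_state(); print(st['tool_pos'],st['q'],st['opening']*88); fig(s,'s',(.43,-.121),rr=.025)
cv2.imwrite('pics/c2.png',cv2.resize(s['color'][120:270,300:480,::-1],None,fx=3,fy=3))
```

```text
[ 0.43327136 -0.12195962  0.1824766 ] [ 0.20227698  0.9201888  -0.05036718  2.22013969  1.41598204  0.04385777
 -1.24427023] 59.84732242407322
s ztop 0.3058 head [ 0.4389 -0.1028] body fixed [ 0.4313 -0.1212] 118
```

View pics/c2.png

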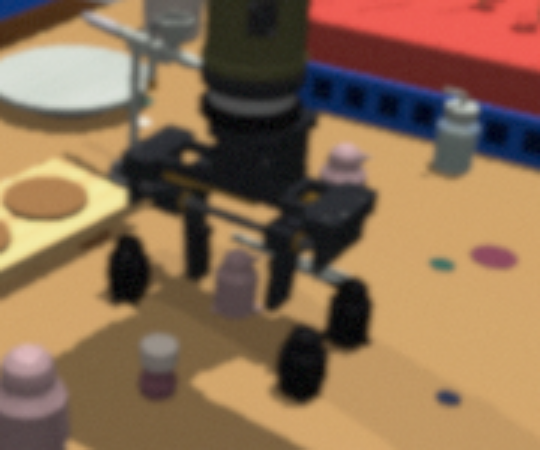

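The crop shows S upright between the fingers at (237,285). Joint 6 is near its lower limit here, and the grasp at 35 mm height is good enough, so I'll grip.

move_arm([
  [0,0,0,0,0.025],
  [0,0,0,0,0.025],
  [0,0,0,0,0.025],
  [0,0,0,0,0.025],
  [0,0,0,0,0.025],
  [0,0,0,0,0.025],
  [0,0,0,0,0.025],
  [0,0,-0.004,0,0.025],
  [0,0,-0.008,0,0.025],
  [0,0,-0.012,0,0.025],
], newtons=10)

```text
clock: 5.58
tool_pos: [0.4332, -0.1218, 0.2063]
eef_rot: [0.707, 0.707, -0.003, -0.002]
contact_force: [-0.1, 0.1, -0.5]
opening: 0.376
finger_force: 10.0
```

move_arm([
  [0,0,-0.02,0,0.025],
  [0,0,-0.025,0,0.025],
  [0,0,-0.025,0,0.025],
  [0,0,-0.025,0,0.025],
  [0,0,-0.025,0,0.025],
  [0,0,-0.01,0,0.025],
  [0,0,0,0,0.025],
  [0,0,0,0,0.025],
])

```text
clock: 6.25
tool_pos: [0.4339, -0.1219, 0.3365]
eef_rot: [0.707, 0.707, -0.003, -0.001]
contact_force: [-0.2, -0.4, -1.0]
opening: 0.375
finger_force: 10.0
```

move_arm([
  [0.015,0.011,0,0,0.025],
  [0.03,0.023,0,0,0.025],
  [0.03,0.023,0,0,0.025],
  [0.03,0.023,0,0,0.025],
  [0.03,0.023,0,0,0.025],
  [0.03,0.023,0,0,0.025],
  [0.03,0.023,0,0,0.025],
  [0.03,0.023,0,0,0.025],
  [0.03,0.023,0,0,0.025],
  [0.015,0.012,0,0,0.025],
])

```text
clock: 7.08
tool_pos: [0.642, 0.1532, 0.3327]
eef_rot: [0.706, 0.708, -0.002, -0.002]
contact_force: [0.1, -0.8, 0.2]
opening: 0.376
finger_force: 10.0
```

move_arm([
  [0.01,0.007,0,0,0.025],
  [0.01,0.007,0,0,0.025],
  [0,0,0,0,0.025],
  [0,0,0,0,0.025],
])

```text
clock: 7.42
tool_pos: [0.6545, 0.1688, 0.3327]
eef_rot: [0.707, 0.708, -0.004, -0.001]
contact_force: [-0.6, 0.4, -1.2]
opening: 0.379
finger_force: 10.0
```

Run:
```python
from m import *
s=snapshot('wrist'); save(s,'w2'); st=r.get_state(); print(st['tool_pos'],R.from_quat(st['eef_rot']).as_matrix().round(4),st['q'])
T=snapshot('top'); fig(T,'s',(.655,.166),st['tool_pos'][2]-.182)
```

```text
[0.65449741 0.16794166 0.33298915] [[-5.0e-04  1.0e+00 -7.4e-03]
 [ 1.0e+00  5.0e-04 -4.7e-03]
 [-4.7e-03 -7.4e-03 -1.0e+00]] [ 1.15424665e-03  9.10160255e-01 -6.60127317e-01  1.44386934e+00
  6.10986092e-01  1.00763855e+00 -8.05512795e-01]
s ztop 0.5705 head [0.6282 0.1405] body fixed  0
```

View pics/w2.png

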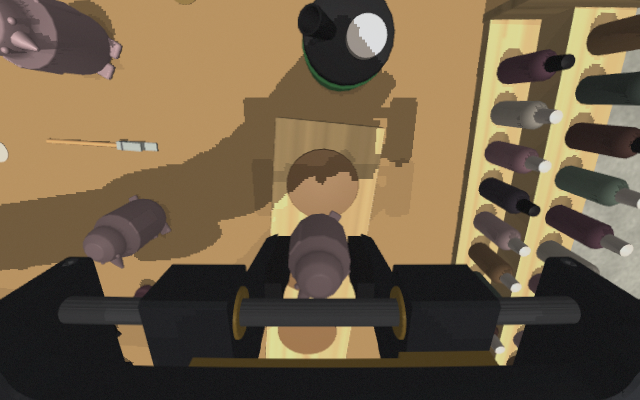

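The view shows S held upright at (320,255) and the far-left pad ahead at (322,181), half in shadow, with the pot at (347,40). Next I'll measure the pads from this view.

```bash
cat >> m.py <<'E'
def padfit(s):
    u,v,P=cloud(s); c=s['color'].astype(float); h=cv2.cvtColor(s['color'],cv2.COLOR_RGB2HSV)
    q=c[:,:,0]/(c[:,:,1]+1)
    b=(P[:,2]>.02)&(P[:,2]<.05)&(P[:,0]>.55)&(P[:,0]<.75)&(np.abs(P[:,1])<.26)
    m=np.zeros((400,640),np.uint8); m[v[b],u[b]]=1
    m=((m>0)&(q>1.22)).astype(np.uint8); m=cv2.morphologyEx(m,cv2.MORPH_OPEN,np.ones((3,3)))
    for mm,cc,st in blobs(s,m,300):
        cs,_=cv2.findContours(mm.astype(np.uint8),0,cv2.CHAIN_APPROX_NONE)
        p=onz(s,max(cs,key=len)[:,0],.036); print('pad px',cc.round(),st[4],'z',np.median(P[mm[v,u]][:,2]).round(4),'free',circ(p).round(4),'fixed',circ(p,.038)[:2].round(4))
E
python3 - <<'E'
from m import *
s=snapshot('wrist'); padfit(s); padfit(snapshot('top'))
c=s['color'].astype(float)
for u,v in((322,165),(320,200),(280,140),(290,230)): print(c[v,u],c[v,u,0]/c[v,u,1])
E
```

```text
pad px [322. 181.] 3814 z 0.0351 free [0.6555 0.1691 0.0365] fixed [0.6556 0.1687]
pad px [307. 337.] 1196 z 0.0351 free [ 0.6369 -0.0373  0.0284] fixed [ 0.6369 -0.0254]
pad px [250. 155.] 379 z 0.0367 free [0.6533 0.1606 0.0299] fixed [0.6573 0.1709]
[95. 73. 53.] 1.3013698630136987
[175. 137. 100.] 1.2773722627737227
[158. 132.  91.] 1.196969696969697
[220. 186. 128.] 1.1827956989247312
```

move_arm([
  [0.0015,0.003,0,0,0.025],
  [0,0,0.02,0,0.025],
  [0,0,0.025,0,0.025],
  [0,0,0.025,0,0.025],
  [0,0,0.02,0,0.025],
  [0,0,0.012,0,0.025],
  [0,0,0.006,0,0.025],
  [0,0,0,0,0.025],
  [0,0,0,0,0.025],
])

```text
clock: 8.37
tool_pos: [0.658, 0.1698, 0.2275]
eef_rot: [0.707, 0.707, -0.002, -0.001]
contact_force: [-0.6, -1.4, 0.0]
opening: 0.383
finger_force: 10.0
```

Run:
```python
from m import *
s=snapshot('side'); st=r.get_state(); print(st['tool_pos'],R.from_quat(st['eef_rot']).as_matrix()[:,2].round(4),st['contact_force']); fig(s,'s',(.656,.1685),.036,rr=.02)
cv2.imwrite('pics/c3.png',cv2.resize(s['color'][150:300,140:320,::-1],None,fx=3,fy=3))
```

```text
[0.65810856 0.16997318 0.22801059] [-0.0029 -0.0014 -1.    ] [-0.91317126 -0.68496009  0.20120962]
s ztop 0.4606 head [0.641 0.165] body fixed [0.6572 0.1706] 89
```

View pics/c3.png

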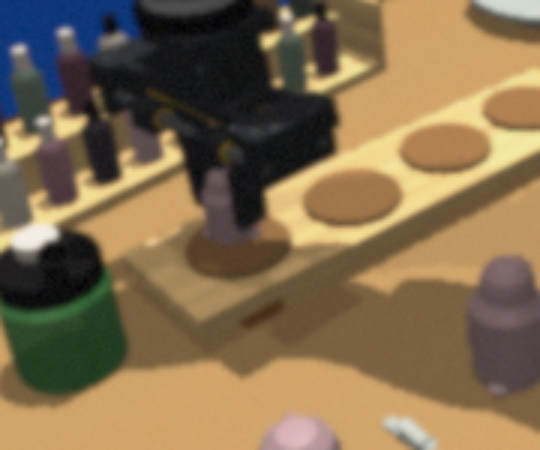

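S is held over its pad at about (238,240), roughly 9 mm up. Lowering gently.

move_arm([
  [0,-0.001,0.002,0,0.025],
  [0,0,0.002,0,0.025],
  [0,0,0.002,0,0.025],
  [0,0,0.001,0,0.025],
  [0,0,0.001,0,0.025],
  [0,0,0,0,0.025],
])

```text
clock: 8.92
tool_pos: [0.6566, 0.1696, 0.2188]
eef_rot: [0.707, 0.707, -0.003, -0.001]
contact_force: [0.7, -0.7, 0.1]
opening: 0.372
finger_force: 10.0
```

move_arm([
  [0,0,0.001,0,0.025],
  [0,0,0.001,0,0.025],
  [0,0,0,0,0.025],
])

```text
clock: 9.17
tool_pos: [0.6565, 0.1698, 0.2186]
eef_rot: [0.707, 0.707, -0.003, -0.001]
contact_force: [-3.9, -1.7, 12.8]
opening: 0.375
finger_force: 10.0
```

Contact felt (12.8 N upwards). Easing off a little and releasing.

move_arm([
  [0,0,-0.001,0,0.025],
  [0,0,0,0,0.035],
  [0,0,0,0,0.04],
  [0,0,0,0,0.05],
  [0,0,0,0,0.06],
  [0,0,0,0,0.06],
  [0,0,-0.01,0,0.06],
  [0,0,-0.02,0,0.06],
  [0,0,-0.03,0,0.06],
  [0,0,-0.04,0,0.06],
])

```text
clock: 10.0
tool_pos: [0.6561, 0.1693, 0.3168]
eef_rot: [0.707, 0.707, -0.005, -0.002]
contact_force: [0.9, -0.2, 0.5]
opening: 0.684
finger_force: 0.0
```

move_arm([
  [-0.02,-0.008,-0.03,0,0.075],
  [-0.036,-0.014,0,0,0.075],
  [-0.036,-0.014,0,0,0.075],
  [-0.036,-0.014,0,0,0.075],
  [-0.036,-0.014,0,0,0.075],
  [-0.036,-0.014,0,0,0.075],
  [-0.036,-0.014,0,0,0.075],
  [-0.036,-0.014,0,0,0.075],
  [-0.036,-0.014,0,0,0.075],
  [-0.036,-0.014,0,0,0.075],
])

```text
clock: 10.83
tool_pos: [0.5224, -0.1756, 0.35]
eef_rot: [0.707, 0.707, -0.003, -0.0]
contact_force: [-0.5, -1.0, 0.1]
opening: 0.85
finger_force: 0.0
```

Run:
```python
from m import *
st=r.get_state(); print(st['tool_pos'],st['q'])
for n in('top','side'):
    s=snapshot(n); print(n);fig(s,'s',(.656,.1685),.036,.03);padfit(s)
    fig(s,'m',(.441,-.307))
```

```text
[ 0.52235029 -0.17563753  0.35002824] [ 0.65386055  0.7516551  -0.71440378  1.82939968  0.66340346  0.82038016
 -0.40211948]
top
s ztop 0.0926 head [0.6546 0.1698] body fixed [0.6564 0.1706] 45
pad px [246. 155.] 426 z 0.0371 free [0.6562 0.1677 0.034 ] fixed [0.6585 0.1691]
pad px [284. 159.] 680 z 0.0368 free [0.641  0.0718 0.0361] fixed [0.641  0.0718]
pad px [324. 159.] 686 z 0.0368 free [ 0.6379 -0.027   0.0362] fixed [ 0.638 -0.027]
pad px [362. 161.] 693 z 0.037 free [ 0.631  -0.1207  0.0364] fixed [ 0.631  -0.1207]
m ztop 0.0755 head [ 0.4412 -0.3069] body fixed [ 0.4415 -0.3079] 57
side
s ztop 0.0908 head [0.6509 0.173 ] body fixed [0.6556 0.1714] 145
pad px [315. 186.] 317 z 0.037 free [ 0.6283 -0.1189  0.0363] fixed [ 0.6282 -0.119 ]
pad px [288. 199.] 386 z 0.0368 free [ 0.6373 -0.0251  0.037 ] fixed [ 0.6373 -0.0251]
pad px [257. 215.] 469 z 0.0367 free [0.6403 0.0745 0.037 ] fixed [0.6404 0.0744]
pad px [219. 233.] 393 z 0.0366 free [0.6544 0.1717 0.035 ] fixed [0.6563 0.1705]
m ztop 0.0729 head [ 0.4378 -0.3019] body fixed [ 0.4405 -0.307 ] 169
```

S stands at (0.656, 0.170) on its pad. Now for M.

move_arm([
  [-0.033,-0.02,0,0,0.07],
  [-0.033,-0.02,0,0,0.07],
  [-0.033,-0.02,0,0,0.07],
  [-0.033,-0.022,0,0,0.07],
  [0,0,0.03,0,0.07],
  [0,0,0.035,0,0.07],
  [0,0,0.03,0,0.07],
  [0,0,0,0,0.07],
  [0,0,0,0,0.07],
  [0,0,0,0,0.07],
])

```text
clock: 11.77
tool_pos: [0.4419, -0.3059, 0.2565]
eef_rot: [0.707, 0.707, -0.002, 0.0]
contact_force: [1.0, -0.1, 0.0]
opening: 0.792
finger_force: 0.0
```

Run:
```python
from m import *
s=snapshot('side'); st=r.get_state(); print(st['tool_pos'],R.from_quat(st['eef_rot']).as_matrix()[:,2].round(4),st['q'][4:])
```

```text
[ 0.44193801 -0.30603928  0.2569132 ] [-0.0018 -0.0037 -1.    ] [ 0.85547014  0.61645516 -0.29983274]
```

move_arm([
  [-0.001,-0.001,0.02,0,0.07],
  [0,0,0.025,0,0.07],
  [0,0,0.018,0,0.07],
  [0,0,0.01,0,0.07],
  [0,0,0,0,0.07],
  [0,0,0,0,0.035],
  [0,0,0,0,0.035],
  [0,0,0,0,0.035],
  [0,0,0,0,0.035],
  [0,0,0,0,0.035],
], newtons=10)

```text
clock: 12.65
tool_pos: [0.4397, -0.3077, 0.1828]
eef_rot: [0.707, 0.707, -0.002, -0.0]
contact_force: [-0.6, 0.7, 6.2]
opening: 0.478
finger_force: 10.0
```

move_arm([
  [0,0,0,0,0.035],
  [0,0,0,0,0.035],
  [0,0,0,0,0.035],
  [0,0,0,0,0.035],
])

```text
clock: 12.98
tool_pos: [0.4397, -0.3077, 0.1827]
eef_rot: [0.707, 0.707, -0.002, -0.0]
contact_force: [-0.5, -0.4, 6.5]
opening: 0.475
finger_force: 10.0
```

move_arm([
  [0,0,-0.005,0,0.035],
  [0,0,-0.01,0,0.035],
  [0,0,-0.02,0,0.035],
  [0,0,-0.025,0,0.035],
  [0,0,-0.025,0,0.035],
  [0,0,-0.025,0,0.035],
  [0,0,-0.025,0,0.035],
  [0,0,-0.01,0,0.035],
  [0.015,0.008,0,0,0.035],
  [0.03,0.016,0,0,0.035],
])

```text
clock: 13.82
tool_pos: [0.462, -0.266, 0.3268]
eef_rot: [0.71, 0.704, -0.005, -0.0]
contact_force: [0.6, -0.3, -1.5]
opening: 0.47
finger_force: 10.0
```

move_arm([
  [0.032,0.017,0,0,0.035],
  [0.032,0.017,0,0,0.035],
  [0.032,0.017,0,0,0.035],
  [0.032,0.017,0,0,0.035],
  [0.032,0.017,0,0,0.035],
  [0.032,0.017,0,0,0.035],
  [0.032,0.017,0,0,0.035],
  [0.032,0.017,0,0,0.035],
  [0.032,0.017,0,0,0.035],
  [0.032,0.017,0,0,0.035],
])

```text
clock: 14.65
tool_pos: [0.6343, 0.0594, 0.3246]
eef_rot: [0.707, 0.707, -0.003, -0.001]
contact_force: [0.3, 0.6, 0.3]
opening: 0.469
finger_force: 10.0
```

move_arm([
  [0.015,0.007,0,0,0.035],
  [0,0,0,0,0.035],
  [0,0,0,0,0.035],
  [0,0,0,0,0.035],
])

```text
clock: 14.98
tool_pos: [0.6405, 0.0714, 0.3243]
eef_rot: [0.707, 0.707, -0.004, -0.001]
contact_force: [-0.0, -1.4, -1.1]
opening: 0.472
finger_force: 10.0
```

Run:
```python
from m import *
s=snapshot('wrist'); st=r.get_state(); print(st['tool_pos'],R.from_quat(st['eef_rot']).as_matrix()[:,2].round(4),st['q'][4:]); padfit(s); save(s,'w3')
```

```text
[0.64059802 0.07083817 0.32441375] [-0.0066 -0.0047 -1.    ] [ 0.63456319  0.93382118 -0.71964239]
pad px [337.  84.] 4043 z 0.0351 free [0.6553 0.1677 0.0369] fixed [0.6554 0.1676]
pad px [321. 182.] 3814 z 0.0351 free [0.64   0.074  0.0358] fixed [0.6401 0.0729]
pad px [313. 341.] 1359 z 0.0352 free [ 0.6306 -0.1288  0.0298] fixed [ 0.6303 -0.1193]
```

move_arm([
  [0.0025,0.001,0,0,0.035],
  [0,0,0.015,0,0.035],
  [0,0,0.02,0,0.035],
  [0,0,0.025,0,0.035],
  [0,0,0.02,0,0.035],
  [0,0,0.012,0,0.035],
  [0,0,0.007,0,0.035],
  [0,0,0,0,0.035],
  [0,0,0,0,0.035],
])

```text
clock: 15.78
tool_pos: [0.6419, 0.075, 0.2266]
eef_rot: [0.707, 0.707, -0.002, -0.001]
contact_force: [-0.9, -0.6, 0.1]
opening: 0.469
finger_force: 10.0
```

move_arm([
  [-0.0015,-0.001,0.002,0,0.035],
  [0,0,0.002,0,0.035],
  [0,0,0.002,0,0.035],
  [0,0,0.001,0,0.035],
  [0,0,0,0,0.035],
])

```text
clock: 16.2
tool_pos: [0.6405, 0.0736, 0.219]
eef_rot: [0.707, 0.707, -0.003, -0.001]
contact_force: [-0.6, -0.3, 0.3]
opening: 0.471
finger_force: 10.0
```

move_arm([
  [0,0,0.001,0,0.035],
  [0,0,0,0,0.035],
])

```text
clock: 16.37
tool_pos: [0.6405, 0.0737, 0.2189]
eef_rot: [0.707, 0.707, -0.003, -0.001]
contact_force: [-1.4, -1.5, 5.0]
opening: 0.473
finger_force: 10.0
```

move_arm([
  [0,0,0,0,0.044],
  [0,0,0,0,0.05],
  [0,0,0,0,0.06],
  [0,0,0,0,0.068],
  [0,0,0,0,0.068],
  [0,0,-0.01,0,0.068],
  [0,0,-0.02,0,0.068],
  [0,0,-0.03,0,0.068],
  [0,0,-0.035,0,0.068],
  [0,0,-0.03,0,0.068],
])

```text
clock: 17.2
tool_pos: [0.6411, 0.0742, 0.3455]
eef_rot: [0.707, 0.707, -0.002, -0.001]
contact_force: [1.2, 0.7, 0.3]
opening: 0.771
finger_force: 0.0
```

move_arm([
  [0.004,-0.02,0,0,0.08],
  [0.008,-0.035,0,0,0.08],
  [0.008,-0.035,0,0,0.08],
  [0.008,-0.036,0,0,0.08],
  [0.008,-0.035,0,0,0.08],
  [0.008,-0.035,0,0,0.08],
  [0,0,0,0,0.08],
  [0,0,0,0,0.08],
])

```text
clock: 17.87
tool_pos: [0.4437, 0.1185, 0.3448]
eef_rot: [0.706, 0.708, -0.003, -0.001]
contact_force: [0.8, -0.2, 0.9]
opening: 0.903
finger_force: 0.0
```

Run:
```python
from m import *
s=snapshot('side'); st=r.get_state(); print(st['tool_pos'],R.from_quat(st['eef_rot']).as_matrix()[:,2].round(4),st['q'][4:]); fig(s,'m',(.64,.073),.036,.035);fig(s,'s',(.656,.17),.036,.03)
fig(s,'l',(.4395,.118),0,.035)
```

```text
[0.44533055 0.11824405 0.34466757] [-0.0033 -0.0025 -1.    ] [ 0.67696866  0.62024473 -1.07339502]
m ztop 0.1087 head [0.6343 0.0774] body fixed [0.6391 0.0736] 221
s ztop 0.091 head [0.6511 0.1736] body fixed [0.6556 0.1715] 145
l ztop 0.4667 head [0.4318 0.1285] body fixed [0.4393 0.1186] 443
```

move_arm([
  [0,-0.005,0.015,0,0.08],
  [0,0,0.025,0,0.08],
  [0,0,0.025,0,0.08],
  [0,0,0.015,0,0.08],
  [0,0,0,0,0.08],
  [0,0,0,0,0.08],
  [0,0,0,0,0.08],
])

```text
clock: 18.5
tool_pos: [0.4408, 0.1179, 0.2645]
eef_rot: [0.707, 0.707, -0.002, -0.001]
contact_force: [0.3, 0.5, -0.6]
opening: 0.909
finger_force: 0.0
```

move_arm([
  [0,-0.001,0.015,0,0.08],
  [0,0,0.02,0,0.08],
  [0,0,0.02,0,0.08],
  [0,0,0.009,0,0.08],
  [0,0,0,0,0.08],
  [0,0,0,0,0.08],
])

```text
clock: 19.0
tool_pos: [0.439, 0.1178, 0.2005]
eef_rot: [0.707, 0.707, -0.002, -0.0]
contact_force: [0.2, -0.3, -1.0]
opening: 0.907
finger_force: 0.0
```

move_arm([
  [0,0,0,0,0.044],
  [0,0,0,0,0.044],
  [0,0,0,0,0.044],
  [0,0,0,0,0.044],
  [0,0,0,0,0.044],
  [0,0,0,0,0.044],
  [0,0,0,0,0.044],
  [0,0,0,0,0.044],
  [0,0,0,0,0.044],
], newtons=12)

```text
clock: 19.75
tool_pos: [0.4388, 0.1176, 0.2003]
eef_rot: [0.707, 0.707, -0.002, -0.0]
contact_force: [1.1, -0.3, 6.4]
opening: 0.562
finger_force: 12.0
```

move_arm([
  [0,0,-0.005,0,0.044],
  [0,0,-0.01,0,0.044],
  [0,0,-0.02,0,0.044],
  [0,0,-0.025,0,0.044],
  [0,0,-0.025,0,0.044],
  [0,0,-0.025,0,0.044],
  [0,0,-0.025,0,0.044],
  [0,0,-0.01,0,0.044],
  [0,0,0,0,0.044],
  [0,0,0,0,0.044],
])

```text
clock: 20.58
tool_pos: [0.439, 0.1175, 0.3448]
eef_rot: [0.707, 0.707, -0.003, -0.001]
contact_force: [-0.0, 0.9, -1.4]
opening: 0.56
finger_force: 12.0
```

move_arm([
  [-0.012,0.016,0,0,0.044],
  [-0.02,0.028,0,0,0.044],
  [-0.02,0.028,0,0,0.044],
  [-0.02,0.028,0,0,0.044],
  [-0.02,0.028,0,0,0.044],
  [-0.02,0.028,0,0,0.044],
  [-0.02,0.028,0,0,0.044],
  [-0.0115,0.015,0,0,0.044],
  [0,0,0,0,0.044],
  [0,0,0,0,0.044],
])

```text
clock: 21.42
tool_pos: [0.6379, -0.0263, 0.3416]
eef_rot: [0.708, 0.707, -0.004, -0.002]
contact_force: [-0.4, 0.2, -1.1]
opening: 0.561
finger_force: 12.0
```

Run:
```python
from m import *
s=snapshot('wrist'); st=r.get_state(); print(st['tool_pos'],R.from_quat(st['eef_rot']).as_matrix()[:,2].round(4),st['q'][4:]); padfit(s); save(s,'w4')
```

```text
[ 0.63725804 -0.02499242  0.34220053] [-0.0088 -0.0023 -1.    ] [ 0.63758054  0.96594424 -0.57669926]
pad px [341.   6.] 751 z 0.0351 free [0.655  0.1693 0.0372] fixed [0.655  0.1703]
pad px [325.  86.] 2690 z 0.0351 free [0.6399 0.0712 0.0369] fixed [0.6399 0.0711]
pad px [322. 175.] 2727 z 0.0351 free [ 0.6374 -0.0227  0.0338] fixed [ 0.6376 -0.026 ]
```

move_arm([
  [0,0.001,0,0,0.044],
  [0,0,0.015,0,0.044],
  [0,0,0.02,0,0.044],
  [0,0,0.025,0,0.044],
  [0,0,0.02,0,0.044],
  [0,0,0.012,0,0.044],
  [0,0,0.007,0,0.044],
  [0,0,0,0,0.044],
  [0,0,0,0,0.044],
])

```text
clock: 22.22
tool_pos: [0.6388, -0.0252, 0.2458]
eef_rot: [0.707, 0.707, -0.002, -0.001]
contact_force: [0.2, 0.5, -1.4]
opening: 0.563
finger_force: 12.0
```

move_arm([
  [-0.001,-0.001,0.003,0,0.044],
  [0,0,0.002,0,0.044],
  [0,0,0.002,0,0.044],
  [0,0,0.001,0,0.044],
  [0,0,0,0,0.044],
])

```text
clock: 22.63
tool_pos: [0.6376, -0.0269, 0.2372]
eef_rot: [0.707, 0.707, -0.003, -0.001]
contact_force: [-0.7, 0.2, -1.7]
opening: 0.56
finger_force: 12.0
```

move_arm([
  [0,0,0.001,0,0.044],
  [0,0,0,0,0.044],
])

```text
clock: 22.8
tool_pos: [0.6377, -0.0268, 0.2365]
eef_rot: [0.707, 0.707, -0.002, -0.001]
contact_force: [0.4, -0.1, 0.1]
opening: 0.562
finger_force: 12.0
```

move_arm([
  [0,0,0.001,0,0.044],
  [0,0,0,0,0.044],
])

```text
clock: 22.97
tool_pos: [0.6377, -0.0267, 0.2364]
eef_rot: [0.707, 0.707, -0.003, -0.001]
contact_force: [-1.3, -1.0, 7.5]
opening: 0.56
finger_force: 12.0
```

move_arm([
  [0,0,0,0,0.052],
  [0,0,0,0,0.058],
  [0,0,0,0,0.068],
  [0,0,0,0,0.076],
  [0,0,0,0,0.076],
  [0,0,-0.01,0,0.076],
  [0,0,-0.02,0,0.076],
  [0,0,-0.03,0,0.076],
  [0,0,-0.035,0,0.076],
  [0,0,-0.03,0,0.076],
])

```text
clock: 23.8
tool_pos: [0.6382, -0.0262, 0.3627]
eef_rot: [0.707, 0.707, -0.002, -0.001]
contact_force: [0.5, -0.4, -0.0]
opening: 0.859
finger_force: 0.0
```

move_arm([
  [0.016,-0.01,0,0,0.088],
  [0.033,-0.022,0,0,0.088],
  [0.033,-0.022,0,0,0.088],
  [0.033,-0.022,0,0,0.088],
  [0.033,-0.022,0,0,0.088],
  [0.033,-0.022,0,0,0.088],
  [0.033,-0.022,0,0,0.088],
  [0.033,-0.022,0,0,0.088],
  [0.033,-0.022,0,0,0.088],
  [0.033,-0.022,0,0,0.088],
])

```text
clock: 24.63
tool_pos: [0.4289, 0.2879, 0.3613]
eef_rot: [0.707, 0.707, -0.002, -0.001]
contact_force: [0.8, 0.4, -1.2]
opening: 1.003
finger_force: 0.0
```

move_arm([
  [0.022,-0.018,0,0,0.088],
  [0,0,0,0,0.088],
  [0,0,0,0,0.088],
  [0,0,0,0,0.088],
])

```text
clock: 24.97
tool_pos: [0.4126, 0.3078, 0.3608]
eef_rot: [0.707, 0.707, -0.003, -0.0]
contact_force: [0.6, -0.6, -0.5]
opening: 1.0
finger_force: 0.0
```

Run:
```python
from m import *
st=r.get_state(); print(st['tool_pos'],R.from_quat(st['eef_rot']).as_matrix()[:,2].round(4),st['q'][4:])
for n in('side','top'):
  s=snapshot(n); fig(s,'l',(.638,-.026),.036,.04); fig(s,'m',(.64,.073),.036,.035);fig(s,'s',(.656,.17),.036,.03)
  fig(s,'xl',(.412,.3085),0,.04)
```

```text
[0.41264592 0.30783641 0.36082304] [-0.0042 -0.0035 -1.    ] [ 0.6070314   0.75199833 -1.34681396]
l ztop 0.1263 head [ 0.6313 -0.0205] body fixed [ 0.636  -0.0262] 106Traceback (most recent call last):
  File "<stdin>", line 4, in <module>
  File "m.py", line 17, in fig
    zt=np.percentile(P[P[:,2]>base+.01][:,2],99); t=P[P[:,2]>zt-.008]
    return _quantile_unchecked(
        a, q, axis, out, overwrite_input, method, keepdims, weights)
    return _ureduce(a,
                    func=_quantile_ureduce_func,
    ...<5 lines>...
                    overwrite_input=overwrite_input,
                    method=method)
    r = func(a, **kwargs)
    result = _quantile(arr,
                       quantiles=q,
    ...<2 lines>...
                       out=out,
                       weights=wgt)
    slices_having_nans = np.isnan(arr[-1, ...])
                                  ~~~^^^^^^^^^
IndexError: index -1 is out of bounds for axis 0 with size 0
```

move_arm([
  [0,0,0.015,0,0.088],
  [0,0,0.025,0,0.088],
  [0,0,0.025,0,0.088],
  [0,0,0.015,0,0.088],
  [0,0,0,0,0.088],
  [0,0,0,0,0.088],
  [0,0,0,0,0.088],
])

```text
clock: 25.6
tool_pos: [0.4126, 0.3079, 0.2813]
eef_rot: [0.708, 0.707, -0.002, -0.001]
contact_force: [-0.2, 1.1, 0.4]
opening: 0.998
finger_force: 0.0
```

move_arm([
  [0,0,0.015,0,0.088],
  [0,0,0.02,0,0.088],
  [0,0,0.02,0,0.088],
  [0,0,0.009,0,0.088],
  [0,0,0,0,0.088],
  [0,0,0,0,0.088],
])

```text
clock: 26.1
tool_pos: [0.4118, 0.3083, 0.2173]
eef_rot: [0.707, 0.707, -0.002, -0.001]
contact_force: [-0.5, 0.0, 0.6]
opening: 0.998
finger_force: 0.0
```

move_arm([
  [0,0,0,0,0.052],
  [0,0,0,0,0.052],
  [0,0,0,0,0.052],
  [0,0,0,0,0.052],
  [0,0,0,0,0.052],
  [0,0,0,0,0.052],
  [0,0,0,0,0.052],
  [0,0,0,0,0.052],
  [0,0,0,0,0.052],
], newtons=14)

```text
clock: 26.85
tool_pos: [0.4118, 0.3082, 0.2169]
eef_rot: [0.707, 0.707, -0.002, -0.001]
contact_force: [0.8, -0.6, 5.8]
opening: 0.641
finger_force: 14.0
```

move_arm([
  [0,0,-0.005,0,0.052],
  [0,0,-0.01,0,0.052],
  [0,0,-0.02,0,0.052],
  [0,0,-0.025,0,0.052],
  [0,0,-0.025,0,0.052],
  [0,0,-0.03,0,0.052],
  [0,0,-0.03,0,0.052],
  [0,0,-0.015,0,0.052],
  [0,0,0,0,0.052],
  [0,0,0,0,0.052],
])

```text
clock: 27.68
tool_pos: [0.4121, 0.3081, 0.377]
eef_rot: [0.707, 0.707, -0.002, -0.001]
contact_force: [0.5, -0.0, -2.4]
opening: 0.645
finger_force: 14.0
```

move_arm([
  [-0.014,0.007,0,0,0.052],
  [-0.03,0.015,0,0,0.052],
  [-0.03,0.015,0,0,0.052],
  [-0.03,0.015,0,0,0.052],
  [-0.03,0.016,0,0,0.052],
  [-0.03,0.016,0,0,0.052],
  [-0.03,0.016,0,0,0.052],
  [-0.03,0.015,0,0,0.052],
  [-0.03,0.015,0,0,0.052],
  [-0.03,0.015,0,0,0.052],
])

```text
clock: 28.52
tool_pos: [0.557, 0.0225, 0.3744]
eef_rot: [0.707, 0.707, -0.004, -0.002]
contact_force: [1.0, -0.2, -2.4]
opening: 0.647
finger_force: 14.0
```

move_arm([
  [-0.03,0.015,0,0,0.052],
  [-0.03,0.015,0,0,0.052],
  [-0.03,0.015,0,0,0.052],
  [-0.03,0.015,0,0,0.052],
  [-0.02,0.01,0,0,0.052],
  [0,0,0,0,0.052],
  [0,0,0,0,0.052],
  [0,0,0,0,0.052],
])

```text
clock: 29.18
tool_pos: [0.6266, -0.1145, 0.3748]
eef_rot: [0.706, 0.708, -0.003, -0.003]
contact_force: [-1.0, 1.5, -1.7]
opening: 0.647
finger_force: 14.0
```

Run:
```python
from m import *
s=snapshot('wrist'); st=r.get_state(); print(st['tool_pos'],R.from_quat(st['eef_rot']).as_matrix()[:,2].round(4),st['q'][4:]); padfit(s); save(s,'w5')
```

```text
[ 0.62663057 -0.11383733  0.37533858] [-0.0077 -0.0011 -1.    ] [ 0.61457493  1.02879539 -0.41572238]
pad px [337.  18.] 1485 z 0.0351 free [0.64   0.0674 0.0325] fixed [0.64   0.0762]
pad px [318.  99.] 961 z 0.035 free [ 0.637 -0.028  0.035] fixed [ 0.6397 -0.029 ]
pad px [326. 171.] 1900 z 0.0351 free [ 0.6309 -0.1138  0.0316] fixed [ 0.6302 -0.1216]
```

View pics/w5.png

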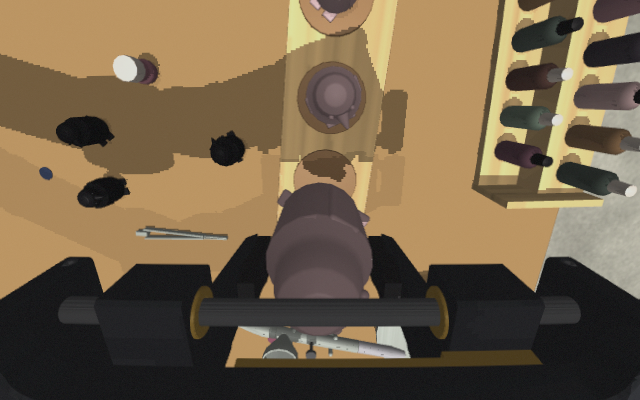

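The wrist view shows L upright on its pad at (332,97) and XL held above the last pad (326,171). The airbrush is at (320,345), clear of the gripper.

move_arm([
  [-0.006,0.0035,0,0,0.052],
  [0,0,0.02,0,0.052],
  [0,0,0.025,0,0.052],
  [0,0,0.025,0,0.052],
  [0,0,0.02,0,0.052],
  [0,0,0.015,0,0.052],
  [0,0,0.008,0,0.052],
  [0,0,0,0,0.052],
  [0,0,0,0,0.052],
])

```text
clock: 29.98
tool_pos: [0.6306, -0.1214, 0.264]
eef_rot: [0.707, 0.707, -0.002, -0.001]
contact_force: [-0.6, 0.1, -1.4]
opening: 0.651
finger_force: 14.0
```

move_arm([
  [0.001,0,0.003,0,0.052],
  [0,0,0.003,0,0.052],
  [0,0,0.002,0,0.052],
  [0,0,0.002,0,0.052],
  [0,0,0,0,0.052],
])

```text
clock: 30.4
tool_pos: [0.6301, -0.1209, 0.2533]
eef_rot: [0.707, 0.707, -0.003, -0.001]
contact_force: [-0.0, -0.0, -2.9]
opening: 0.647
finger_force: 14.0
```

move_arm([
  [0,0,0.001,0,0.052],
  [0,0,0,0,0.052],
])

```text
clock: 30.57
tool_pos: [0.6302, -0.1208, 0.253]
eef_rot: [0.707, 0.707, -0.003, -0.001]
contact_force: [-1.5, -0.3, 2.2]
opening: 0.644
finger_force: 14.0
```

move_arm([
  [0,0,0,0,0.06],
  [0,0,0,0,0.066],
  [0,0,0,0,0.074],
  [0,0,0,0,0.084],
  [0,0,0,0,0.084],
  [0,0,-0.01,0,0.084],
  [0,0,-0.02,0,0.084],
  [0,0,-0.03,0,0.084],
  [0,0,-0.035,0,0.084],
  [0,0,-0.03,0,0.084],
])

```text
clock: 31.4
tool_pos: [0.6308, -0.1202, 0.3801]
eef_rot: [0.707, 0.707, -0.002, -0.001]
contact_force: [0.3, -0.5, 0.1]
opening: 0.953
finger_force: 0.0
```

move_arm([
  [-0.01,-0.02,-0.01,0,0.084],
  [-0.01,-0.03,0,0,0.084],
  [-0.015,-0.03,0,0,0.084],
  [-0.02,-0.03,0,0,0.084],
  [-0.025,-0.025,0,0,0.084],
  [-0.03,-0.02,0,0,0.084],
  [-0.03,-0.02,0,0,0.084],
  [-0.03,-0.02,0,0,0.084],
  [0,0,0,0,0.084],
  [0,0,0,0,0.084],
])

```text
clock: 32.23
tool_pos: [0.4345, -0.2926, 0.3893]
eef_rot: [0.709, 0.705, -0.003, -0.001]
contact_force: [1.3, 0.2, -0.0]
opening: 0.953
finger_force: 0.0
```

Run:
```python
from m import *
st=r.get_state(); print(st['tool_pos'],st['contact_force'])
for n in('side','top'):
  s=snapshot(n); print(n); save(s,n+'_end')
  for a in (('xl',(.631,-.12),.036,.045),('l',(.638,-.026),.036,.04),('m',(.64,.073),.036,.035),('s',(.656,.17),.036,.03)):
    try: fig(s,*a)
    except Exception as e: print(a[0],'n/a')
```

```text
[ 0.43451456 -0.29256384  0.38925824] [ 1.34605077  0.16014989 -0.01567666]
side
xl ztop 0.1443 head [ 0.6241 -0.1146] body fixed [ 0.6294 -0.1201] 421
l ztop 0.1266 head [ 0.6316 -0.0206] body fixed [ 0.6361 -0.026 ] 325
m ztop 0.1082 head [0.6346 0.077 ] body fixed [0.6391 0.0736] 227
s ztop 0.0912 head [0.6514 0.173 ] body fixed [0.6556 0.1714] 149
top
xl ztop 0.1466 head [ 0.6289 -0.1191] body fixed [ 0.6303 -0.1197] 175
l ztop 0.1276 head [ 0.6364 -0.0257] body fixed [ 0.6376 -0.0264] 107
m ztop 0.1104 head [0.6385 0.0712] body fixed [0.6399 0.0725] 72
s ztop 0.0928 head [0.6545 0.169 ] body fixed [0.6563 0.1706] 45
```

View pics/side_end.png

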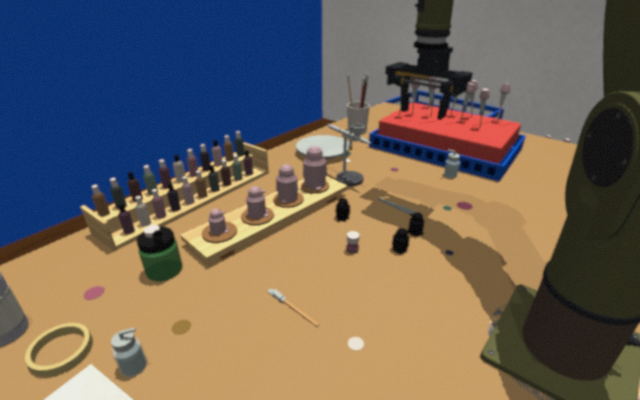

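All four stand upright, centred on their pads: XL at (315,168) by the airbrush, then L (288,185), M (256,205) and S (217,222).

```bash
python3 -c "
from plant import r
print(r.finish_job())"
```

```text
the job is handed in; nothing more can be done
None
```

The job is handed in: all four penguins stand upright, each within about 3 mm of its pad's centre by the cameras, tallest next to the airbrush stand down to shortest at the far end, none dropped or tipped; the verdict was not shown.

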